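# Switch the ball sorter to its other chute

### The arm

A 6-joint arm with a two-finger parallel gripper is mounted at the origin on the work surface. World frame = base frame: x ahead of the robot, y to its left, z up, the work surface at z = 0. Lengths are in mm, angles in rad, forces in N, time in s.
With the tool pointing down it reaches from about 275 to 1000 mm from the base axis. Payload 8.4 kg.
Tool frame: the origin (TCP) lies on the mounting face of the last link; the fingertips stand 173 mm ahead of it and the grasp point (between the pads) lies 155 mm ahead of it; z points along the fingers, y is the direction in which the jaws open and shut (so a half turn about z gives the same grasp; the last joint's range is limited). The gripper opens to 85 mm and grips with 20 to 120 N. Pads are 22 mm wide; open, the fingers measure 114 mm over their backs; the gripper's body (76 mm by 85 mm) begins 54 mm behind the grasp point. The pads swing forward as they close: fully open they stand 13 mm farther back than shut.
Start: joints at [-1.242, 0.353, 1.633, -0, 1.155, -0.002], TCP at [202.999, -591.118, 404.681] pointing down, gripper open.
Joint ranges: [-2.63, 2.63], [-0.92, 2.1], [0.06, 2.66], [-1.3, 4.44], [0, 2.69], [-3.02, 3.02]. Speed limits (rad/s): [2.22, 2.22, 2.79, 3.14, 3.14, 3.14].

### API

Orientations are given as [roll, pitch, yaw] about the fixed x, y, z axes, in that order (R = Rz(yaw) Ry(pitch) Rx(roll)).
In Python, from rig import r, grab_frame, spotter gives the robot as it stands.
- The arm moves only by the tool apply_moves, never from a script. Its argument "motion" is text: rows parted by semicolons, each of 5 numbers parted by spaces: the opening, from -1 (shut) to 1 (fully open), then the shift along the tool's x, y, z as a fraction of full scale, then the turn about the tool's z as a fraction of full scale. In form: hand x y z twist; .... A call has 1 to 20 rows; each row is the pose to reach, as a shift and turn from the pose commanded when the call began, along the tool's axes at that moment, turning the shorter way round; what a row does not reach only later rows make up. Full scale, the value 1, is 1 m for a shift and pi rad for a turn. A row lasts 1/12 s, in which the tool goes at most 41.7 mm and 7.16 degrees, less where a joint would pass 70% of its speed; a pose out of reach is approached as far as the arm can. A call with a number of a shift or a turn outside -1 to 1 is refused whole. A call with a gripper value outside its range is refused whole. The fingers move at their own pace and stop on an object; "squeeze" is the grip in N (left out, the last holds). Time passes only in rows, so rows that repeat a pose let the fingers close. It gives the time, the measured TCP pose, the force and the opening at its end, in the units of the state.
- r.sense(): the state, without advancing time (a new reading comes with each control period).
- grab_frame(name): name is "scene" or "top"; returns a dict with "img" (420x560x3 uint8, red, green, blue), "fx", "fy", "cx", "cy" (pixels), "dist_coeffs" ([k1, k2, p1, p2, k3] as OpenCV has them; the pictures are not rectified), "R" (3x3) and "t" (3): a world point X has camera coordinates R X + t. Camera axes: x right, y down, z forward; pixel columns grow to the right and rows downward; lengths in mm; the calibration is good to about 2 mm. A picture is of the moment at which its call begins. There is no depth.
- r.sign_off(): hands the job in, once; it reports no verdict.
Trained networks look in the newest picture that a camera, given by its name, has taken for a name from the list of things; names that differ only in an ending like _2 or _b are one class to them, and where a whole thing is asked for, a point or a joint stands for the part that bears it (a point fixed in the world has none). Each returns a list of dicts, best first, with "conf" (0 to 1); they miss things now and then, are a little off and sometimes report something else, mostly with a low value. They report only what shows in the picture. A call takes as long as a camera call.
- spotter.boxes_of(query, camera): "point" ([x, y, z] in mm, in world coordinates, good to about 4 mm: the middle of the surface that is visible of it).
- spotter.place_of(query, camera): "point" ([x, y, z] in mm, in world coordinates, good to about 4 mm: a listed point, or the origin of a listed thing).
The state is a dict: "clock": time; "qpos": joint angles; "qvel": joint speeds; "joint_efforts": joint torques, N m; "eef_pos": TCP position; "tcp_rot": TCP orientation; "contact_force": force on the tool from outside, world axes, zero at the start; "wrist_torque": the same for the moment, N m; "opening": opening from 0.0 (shut) to 1.0 (fully open).
Only numpy, scipy, OpenCV 4.12 (cv2) and the standard library are available. Lean on these libraries where they do the work, as an engineer would, in place of code of your own. Each camera call takes 0.05 s, during which the arm holds its last target.

### The job

The bench sorter's seesaw rocker is set for the wrong chute. Press its raised paddle down until the rocker tips over and rests the other way, then push the shutter's upright tab away from the feed channel until it is fully open, so that all three steel balls roll down the other chute into its tray. Press and push only: do not touch the balls, leave everything else on the bench where it is, and finish clear of the sorter.

Things in the scene. Friction and masses are not known exactly. Their poses are not given: they have to be found in the camera images.
- sorter: shop-built ball sorter on a plywood base, fixed, about 500 (its y) x 260 (its x) x 205 high. Origin on the table below the rocker's pivot; x runs away from the robot along the feed channel, y to the left tray, z up. In the middle the seesaw rocker; either side an aluminium chute and catch tray. The channel comes from +x over the rocker's middle, mouth at x=14, floor 137 high there; walls up to 163 high by the shutter.
- left_tray (a point): floor centre of the left catch tray, 200 to the left (+y) of the sorter's origin; inner 88 x 88, side walls 50 high, outer wall 95 high
- right_tray (a point): the same for the right catch tray (-y)
- rocker (a joint): tilt (rad) of the seesaw, a dark steel trough 180 long (sorter y) x 42 wide, pivot along sorter x at height 85, stops at +-0.28. Positive: left end up, balls run RIGHT; negative: right end up, balls run LEFT. Top-heavy: it rests only at a stop; 1 to 2 N down on the raised paddle starts it, past level it falls over by itself. Start lean varies. The middle of its robot-side wall is up to 163 high.
- left_paddle (a point): top centre of the flat dark steel press paddle (56 x 46 x 4) on the robot's side of the rocker's left end; turns with the rocker. 50 towards the robot from the sorter's origin, 70 to the left of the pivot at level. About 133 high when raised, 95 when down.
- right_paddle (a point): the same for the right end
- shutter (a joint): travel of the sliding shutter (m): 0 to 0.003 shut, 0.040 fully open at its stop, moving along sorter +y (to the left). Stays where left; about 2 N of friction. It crosses the feed channel 46 beyond the sorter's origin (x) and holds the balls back.
- tab (a point): centre of the right-hand (-y) face of the shutter's upright tab, a bright steel plate 34 wide (along sorter x) x 5 thick (y), top edge 205 high, this point 191 high, 62 to the left of the channel's centreline when shut. Pushing this face to the left opens the shutter; the space between channel and tab is free above 172 high.
- ball0_center (a point): centre of steel ball 0 (25 dia, about 64 g); waiting in the feed channel, number 1 behind the shutter
- ball1_center (a point): centre of steel ball 1 (25 dia, about 64 g); waiting in the feed channel, number 2 behind the shutter
- ball2_center (a point): centre of steel ball 2 (25 dia, about 64 g); waiting in the feed channel, number 3 behind the shutter
- ball0: the same steel ball 0
- ball1: the same steel ball 1
- ball2: the same steel ball 2
- can: painted can 66 dia x 130 high; a bystander, origin at the underside; leave it alone
- jar: glass jar with metal cap, 70 dia x 90 high; a bystander, origin at the underside; leave it alone
- tape: roll of tape lying flat, 84 dia x 25 high; a bystander, origin at the underside; leave it alone
- wrench: steel wrench 170 long lying flat; a bystander, origin at the underside; leave it alone
- socket: steel socket 28 dia x 40 high standing beside the feed channel; a bystander, origin at the underside; leave it alone
- mug: white mug 80 dia x 90 high; a bystander, origin at the underside; leave it alone
- screwdriver: screwdriver lying flat; a bystander, origin at the underside; leave it alone

How it is judged:
By the outcome, as a careful person would: the job done as asked, in the order asked, and still so for the second after the job is handed in, with the robot touching nothing.
It also fails if it takes over 40 s, if anything falls off the work surface, if the arm or the gripper's body presses on something with over 40 N, if the wrist force passes 120 N, or if a joint passes its speed limit or range.

## Working session

There is one attempt and no reset: what is moved stays moved. The work goes in short steps, Python scripts to look and compute and a tool call to move; the robot and the scene stay as the last step left them, time stands still between calls to the robot, and variables do not carry over. Pictures are saved under pics/ and viewed, and the job is handed in when it is done.

Besides the shell and the picture viewer there is one more tool, called after "Emit:" in YAML: its name, and indented under it one key for each argument. apply_moves: Moves the arm, as the interface text tells. Its arguments: {"type":"object","properties":{"motion":{"type":"string"},"squeeze":{"type":"number"}},"required":["motion"]}

```bash
mkdir -p pics; ls
python3 - <<'E'
from rig import r, grab_frame, spotter
import cv2
s=r.sense(); print(s)
for c in ["scene","top"]:
    f=grab_frame(c); cv2.imwrite(f"pics/a_{c}.png",f["img"][:,:,::-1]); print(c,f["R"],f["t"],f["fx"])
    for q in ["sorter","left_paddle","right_paddle","tab","left_tray","right_tray","ball0_center","can","jar","mug","socket"]:
        print(q,[( [round(v) for v in d["point"]],round(d["conf"],2)) for d in spotter.place_of(q,c)[:2]])
E
```

```text
pics
{'clock': 0.0, 'qpos': array([-1.24241026e+00,  3.53635281e-01,  1.63410737e+00,  5.17366849e-06,
        1.15517976e+00, -2.40333038e-03]), 'qvel': array([-3.29972963e-05,  1.54416887e-03, -1.18128341e-03,  1.74607627e-03,
        1.77523222e-03,  1.61134707e-03]), 'joint_efforts': array([-5.02674138e-04, -6.05252624e+01, -3.42070234e+01,  1.36194194e-04,
        9.25764354e-03,  6.90730673e-06]), 'eef_pos': array([ 202.92080479, -590.90678355,  403.98100275]), 'tcp_rot': array([-3.14026291e+00, -7.92628029e-06,  3.30787296e-01]), 'contact_force': array([-0.38943399, -0.1063105 ,  0.22414637]), 'wrist_torque': array([ 0.01872745, -0.04616452, -0.03865017]), 'opening': 1.0021280022403225}
scene [[ 0.67022506  0.74199892 -0.01536134]
 [ 0.53676622 -0.49893077 -0.68040437]
 [-0.51252355  0.44777862 -0.73267586]] [-407.32282958 -186.37505443 1363.85006309] 455.7854846612443
sorter [([566, 29, 1], 0.94)]
left_paddle [([514, 88, 135], 0.69), ([627, 33, 141], 0.23)]
right_paddle [([519, -45, 96], 0.81)]
tab [([608, 100, 193], 0.73)]
left_tray [([557, 230, 2], 0.63), ([577, -170, 7], 0
[... 254 characters left out ...]
57)]
socket [([541, -288, -2], 0.46)]
top [[ 0.01888388 -0.99978058  0.00906617]
 [-0.99210184 -0.01986196 -0.1238525 ]
 [ 0.12400539 -0.00665575 -0.99225922]] [  43.00593785  572.31239724 1213.77882514] 498.89216471759005
sorter [([570, 26, 5], 0.87), ([549, 371, -3], 0.33)]
left_paddle [([514, 84, 134], 0.55)]
right_paddle [([524, -44, 96], 0.71), ([676, 32, 159], 0.66)]
tab [([611, 97, 194], 0.57)]
left_tray [([559, 234, 7], 0.97), ([429, 155, 3], 0.74)]
right_tray [([575, -169, 0], 0.78)]
ball0_center [([630, 30, 156], 0.59)]
can [([702, 193, 1], 0.88), ([609, 92, 192], 0.49)]
jar [([703, -146, 1], 0.97)]
mug [([551, 368, 0], 0.94)]
socket [([650, 32, 144], 0.74), ([546, 370, -1], 0.67)]
```

View pics/a_scene.png

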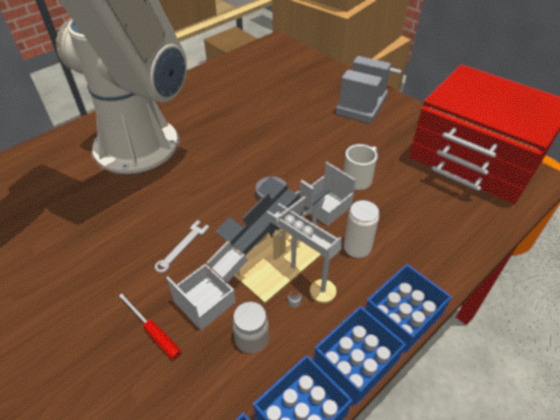

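View pics/a_top.png

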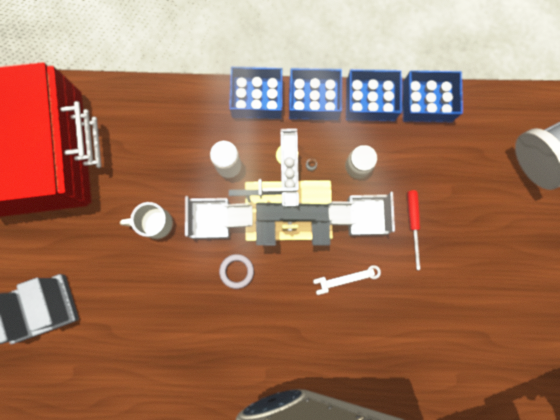

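The pictures match the network reports: the left paddle is raised in the top view at about (265,232), the right paddle is down at about (321,232), and the tab is at about (260,187). The sorter is at about (567,30) with a yaw of about 0.044. I'll press the left paddle, moving above it first with the gripper shut.

Emit:
apply_moves:
  motion: "-1 0.507 -0.547 0 0.0914;-1 0.507 -0.547 0 0.0914;-1 0.507 -0.547 0 0.0914;-1 0.507 -0.547 0 0.0914;-1 0.507 -0.547 0 0.0914;-1 0.507 -0.547 0 0.0914;-1 0.507 -0.547 0 0.0914;-1 0.507 -0.547 0 0.0914;-1 0.507 -0.547 0 0.0914;-1 0.507 -0.547 0 0.0914;-1 0.507 -0.547 0 0.0914;-1 0.507 -0.547 0 0.0914;-1 0.507 -0.547 0 0.0914;-1 0.507 -0.547 0 0.0914;-1 0.507 -0.547 0 0.0914;-1 0.507 -0.547 0 0.0914;-1 0.507 -0.547 0 0.0914;-1 0.507 -0.547 0 0.0914;-1 0.507 -0.547 0 0.0914;-1 0.507 -0.547 0 0.0914"

```text
clock: 2.87
eef_pos: [505.2, 92.6, 404.5]
tcp_rot: [3.142, 0.0, 0.047]
contact_force: [0.3, -0.2, -0.3]
opening: -0.002
```

Run:
```python
from rig import r, grab_frame, spotter
import cv2,numpy as np
ims=[]
for c in ["scene","top"]:
    f=grab_frame(c); im=f["img"][:,:,::-1].copy()
    K=np.array([[f["fx"],0,f["cx"]],[0,f["fy"],f["cy"]],[0,0,1]])
    p,_=cv2.projectPoints(np.array([[505.2,92.6,231],[514.4,87,133],[610,95,191.]]),cv2.Rodrigues(np.array(f["R"]))[0],np.array(f["t"]),K,np.array(f["dist_coeffs"]))
    p=p[:,0];print(c,p.round())
    u,v=p[1].astype(int); x0,y0=max(u-90,0),max(v-90,0)
    for a in p: cv2.circle(im,tuple(int(t) for t in a),1,(0,0,255),-1)
    ims.append(cv2.resize(im[y0:y0+180,x0:x0+180],(400,400),interpolation=cv2.INTER_CUBIC)); print(x0,y0)
    for q in ["left_paddle","right_paddle","tab"]:
        print(q,[( [round(v) for v in d["point"]],round(d["conf"],2)) for d in spotter.place_of(q,c)[:1]])
cv2.imwrite("pics/b.png",np.hstack(ims))
```

```text
scene [[270. 151.]
 [272. 187.]
 [305. 189.]]
181 96
left_paddle [([514, 90, 134], 0.6)]
right_paddle [([519, -45, 92], 0.81)]
tab [([607, 98, 190], 0.56)]
top [[261. 234.]
 [265. 234.]
 [262. 188.]]
174 143
left_paddle [([578, -165, 2], 0.42)]
right_paddle [([518, -41, 94], 0.55)]
tab []
```

View pics/b.png

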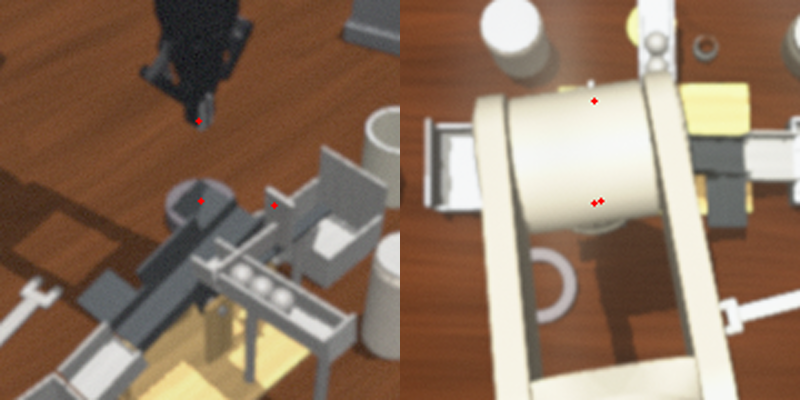

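The shut fingertips sit at the predicted spot in both crops, above the left paddle, which is still up. Next is a gradual press followed by a lift.

Emit:
apply_moves:
  motion: "-1 0 0 0.04 0;-1 0 0 0.075 0;-1 0 0 0.09 0;-1 0 0 0.095 0;-1 0 0 0.1 0;-1 0 0 0.105 0;-1 0 0 0.11 0;-1 0 0 0.115 0;-1 0 0 0.12 0;-1 0 0 0.125 0;-1 0 0 0.13 0;-1 0 0 0.132 0;-1 0 0 0.132 0;-1 0 0 0.132 0"

```text
clock: 4.43
eef_pos: [504.9, 90.9, 273.1]
tcp_rot: [3.141, 0.0, 0.044]
contact_force: [-2.7, -1.3, 8.6]
opening: 0.002
```

Emit:
apply_moves:
  motion: "-1 0 0 -0.03 0;-1 0 0 -0.07 0;-1 0 0 -0.11 0;-1 0 0 -0.14 0;-1 0 0 -0.14 0;-1 0.03 0.01 -0.14 0;-1 0.065 0.022 -0.14 0;-1 0.105 0.033 -0.14 0;-1 0.105 0.033 -0.14 0;-1 0.105 0.033 -0.14 0;-1 0.105 0.033 -0.14 0"

```text
clock: 5.35
eef_pos: [610.8, 62.4, 411.5]
tcp_rot: [3.142, 0.002, 0.043]
contact_force: [-0.7, 0.4, -1.4]
opening: 0.0
```

Run:
```python
from rig import r, grab_frame, spotter
import cv2,numpy as np
ims=[]
s=r.sense(); e=s["eef_pos"]; print(s["clock"],e,s["contact_force"])
for c in ["scene","top"]:
    f=grab_frame(c); im=f["img"][:,:,::-1].copy()
    K=np.array([[f["fx"],0,f["cx"]],[0,f["fy"],f["cy"]],[0,0,1]])
    p,_=cv2.projectPoints(np.array([[e[0],e[1],e[2]-173],[610,95,191.]]),cv2.Rodrigues(np.array(f["R"]))[0],np.array(f["t"]),K,np.array(f["dist_coeffs"]))
    p=p[:,0];print(c,p.round())
    u,v=p[1].astype(int); x0,y0=max(u-90,0),max(v-90,0)
    for a in p: cv2.circle(im,tuple(int(t) for t in a),1,(0,0,255),-1)
    ims.append(cv2.resize(im[y0:y0+180,x0:x0+180],(400,400),interpolation=cv2.INTER_CUBIC)); print(x0,y0)
    for q in ["left_paddle","right_paddle","tab","ball0_center"]:
        print(q,[( [round(v) for v in d["point"]],round(d["conf"],2)) for d in spotter.place_of(q,c)[:1]])
cv2.imwrite("pics/c.png",np.hstack(ims))
```

```text
5.35 [610.77953951  62.44284087 411.45124179] [-0.69718677  0.4025597  -1.39051275]
scene [[294. 180.]
 [305. 189.]]
214 98
left_paddle [([514, 106, 95], 0.74)]
right_paddle [([518, -26, 132], 0.71)]
tab [([610, 97, 193], 0.8)]
ball0_center [([628, 32, 153], 0.56)]
top [[277. 184.]
 [262. 188.]]
171 98
left_paddle [([513, 102, 91], 0.96)]
right_paddle [([521, -26, 135], 0.74)]
tab []
ball0_center []
```

View pics/c.png

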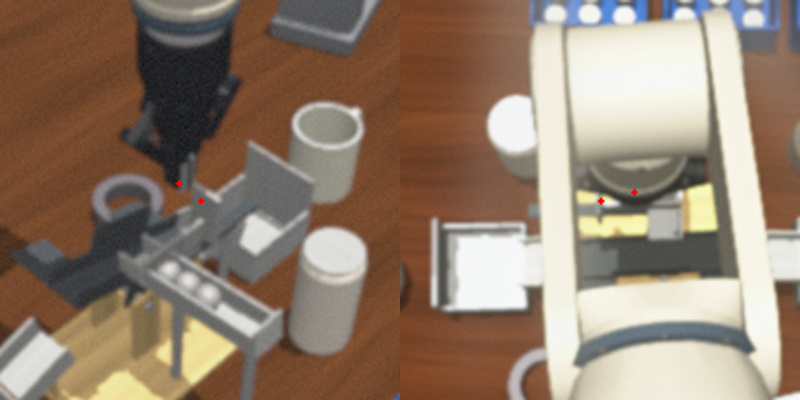

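The rocker has tipped: the left paddle is at about 95 and the right at about 132. The fingertip is inboard of the tab, so I'll lower and push.

Emit:
apply_moves:
  motion: "-1 0 0 0.03 0;-1 0 0 0.05 0;-1 0 0 0.056 0;-1 0 0 0.056 0;-1 0 -0.01 0.056 0;-1 0 -0.018 0.056 0;-1 0 -0.025 0.056 0;-1 0 -0.032 0.056 0;-1 0 -0.04 0.056 0;-1 0 -0.047 0.056 0;-1 0 -0.052 0.056 0;-1 0 -0.052 0.056 0"

```text
clock: 6.85
eef_pos: [608.8, 115.7, 356.8]
tcp_rot: [-3.141, 0.0, 0.045]
contact_force: [-0.3, -0.6, -0.2]
opening: 0.002
```

Emit:
apply_moves:
  motion: "-1 0 -0.003 0 0;-1 0 -0.005 0 0;-1 0 -0.006 0 0;-1 0 -0.006 0 0"

```text
clock: 7.18
eef_pos: [608.6, 120.5, 356.6]
tcp_rot: [-3.142, 0.0, 0.044]
contact_force: [-0.6, -0.9, -0.2]
opening: 0.002
```

```bash
cat > look.py <<'E'
import sys
from rig import r, grab_frame, spotter
import cv2,numpy as np
ims=[]
s=r.sense(); e=s["eef_pos"]; print(s["clock"],e,s["contact_force"])
for c in ["scene","top"]:
    f=grab_frame(c); im=f["img"][:,:,::-1].copy()
    K=np.array([[f["fx"],0,f["cx"]],[0,f["fy"],f["cy"]],[0,0,1]])
    p,_=cv2.projectPoints(np.array([[e[0],e[1],e[2]-173],[610,95,191.]]),cv2.Rodrigues(np.array(f["R"]))[0],np.array(f["t"]),K,np.array(f["dist_coeffs"]))
    p=p[:,0]
    u,v=p[1].astype(int); x0,y0=max(u-90,0),max(v-90,0)
    for a in p: cv2.circle(im,tuple(int(t) for t in a),1,(0,0,255),-1)
    ims.append(cv2.resize(im[y0:y0+180,x0:x0+180],(400,400),interpolation=cv2.INTER_CUBIC))
    for q in ["left_paddle","right_paddle","tab","ball0_center","ball1_center","ball2_center"]:
        print(c,q,[( [round(v) for v in d["point"]],round(d["conf"],2)) for d in spotter.place_of(q,c)[:3]])
cv2.imwrite(sys.argv[1],np.hstack(ims))
E
python3 look.py pics/d.png
```

```text
7.1833 [608.56690794 120.47700081 356.56244346] [-0.58056169 -0.92840171 -0.24421203]
scene left_paddle [([513, 105, 91], 0.79)]
scene right_paddle [([518, -27, 133], 0.8), ([559, 229, 2], 0.17)]
scene tab [([610, 135, 192], 0.55)]
scene ball0_center []
scene ball1_center [([579, 36, 148], 0.6)]
scene ball2_center [([604, 34, 155], 0.45)]
top left_paddle []
top right_paddle [([518, -25, 137], 0.85)]
top tab []
top ball0_center [([560, 153, 84], 0.44), ([575, -171, -1], 0.4)]
top ball1_center []
top ball2_center []
```

View pics/d.png

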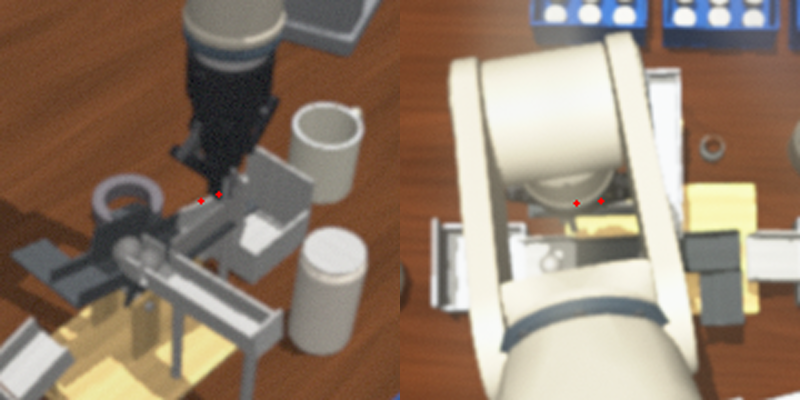

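The balls are rolling left over the rocker and the tab is at y≈135, close to its stop. I'll push on in small steps until the force shows the stop.

Emit:
apply_moves:
  motion: "-1 0 -0.002 0 0;-1 0 -0.003 0 0;-1 0 -0.003 0 0;-1 0 -0.003 0 0"

```text
clock: 8.22
eef_pos: [608.6, 122.2, 356.7]
tcp_rot: [3.139, 0.0, 0.044]
contact_force: [1.2, -8.5, 0.6]
opening: -0.001
```

At 8.5 N the shutter is against its stop. I'll back off the tab, lift and move clear.

Emit:
apply_moves:
  motion: "-1 0 0.008 0 0;-1 0 0.015 0 0;-1 0 0.015 -0.03 0;-1 0 0.015 -0.07 0;-1 0 0.015 -0.11 0;-1 -0.03 0.03 -0.13 0;-1 -0.06 0.06 -0.13 0;-1 -0.1 0.1 -0.13 0;-1 -0.12 0.14 -0.13 0;-1 -0.15 0.18 -0.13 0;-1 -0.18 0.22 -0.13 0;-1 -0.2 0.26 -0.13 0;-1 -0.2 0.3 -0.13 0;-1 -0.2 0.34 -0.13 0;-1 -0.2 0.38 -0.13 0;-1 -0.2 0.42 -0.13 0;-1 -0.2 0.45 -0.13 0;-1 -0.2 0.45 -0.13 0;-1 -0.2 0.45 -0.13 0;-1 -0.2 0.45 -0.13 0"

```text
clock: 9.88
eef_pos: [428.0, -335.2, 486.2]
tcp_rot: [-3.14, 0.0, 0.042]
contact_force: [0.7, 0.7, -0.2]
opening: 0.002
```

```bash
python3 look.py pics/e.png
python3 - <<'E'
from rig import grab_frame,spotter
import cv2
f=grab_frame("top");cv2.imwrite("pics/f.png",cv2.resize(f["img"][120:300,150:420,::-1],(780,520),interpolation=cv2.INTER_CUBIC))
for q in ["can","jar","mug","tape","wrench","socket","screwdriver","tab"]:
    print(q,[( [round(v) for v in d["point"]],round(d["conf"],2)) for d in spotter.place_of(q,"top")[:1]])
E
```

```text
9.8833 [ 427.9926471  -335.20354151  486.22477899] [ 0.74375957  0.68628825 -0.23422232]
scene left_paddle [([546, 365, 0], 0.58)]
scene right_paddle [([518, -27, 130], 0.9), ([610, 136, 190], 0.68)]
scene tab [([609, 138, 192], 0.8), ([559, 258, 16], 0.65)]
scene ball0_center [([554, 261, 16], 0.55), ([576, -170, 5], 0.41)]
scene ball1_center [([550, 242, 15], 0.42)]
scene ball2_center [([589, 261, 18], 0.52), ([548, 242, 15], 0.51), ([518, 107, 94], 0.16)]
top left_paddle [([512, 102, 92], 0.97)]
top right_paddle [([516, -26, 134], 0.96)]
top tab [([520, -27, 135], 0.75), ([607, 130, 192], 0.73), ([702, -147, 0], 0.64)]
top ball0_center [([553, 262, 19], 0.62)]
top ball1_center [([551, 238, 16], 0.49)]
top ball2_center [([587, 258, 15], 0.53)]
can [([702, 190, -5], 0.91)]
jar [([703, -147, 1], 0.69)]
mug [([544, 365, -2], 0.86)]
tape [([427, 156, 2], 0.74)]
wrench [([414, -118, 2], 0.96)]
socket [([706, -24, 0], 0.48)]
screwdriver [([539, -293, -3], 0.95)]
tab [([605, 132, 191], 0.74)]
```

View pics/e.png

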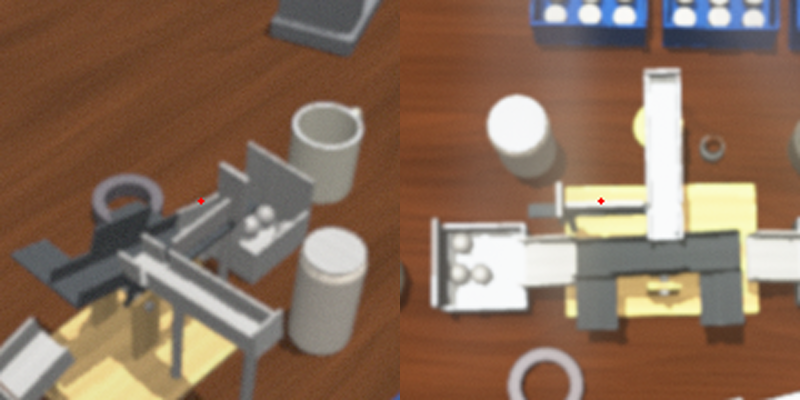

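View pics/f.png

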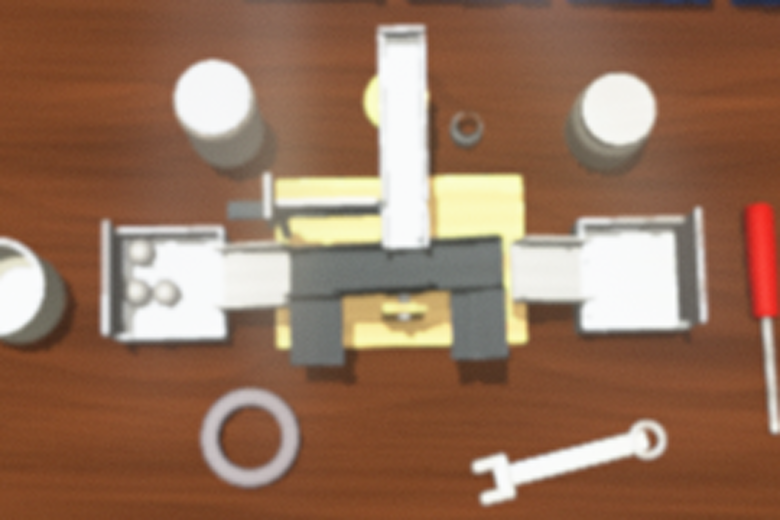

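All three balls are in the left tray, at about (140,250), (138,292) and (167,292) in the last picture. The channel is empty, the right end of the rocker is up, and the arm is clear.

```bash
python3 -c "
from rig import r
print(r.sign_off())"
```

```text
the job is handed in; nothing more can be done
None
```

The job is done and handed in. All three steel balls rolled down the left chute and are lying in the left tray. The robot's clock read about 10 s of the 40 s allowed.

- **Rocker:** It started with its left end up. I pressed the left paddle down with shut fingers until it tipped over. The last check put the left paddle at about 92 mm high and the right at about 132 mm.
- **Shutter:** I pushed the tab to the left until the force rose to 8.5 N, well above the 2 N of friction, so I took it to be at its stop. I then backed off, lifted and moved clear.
- **Last checks:** The feed channel and the right tray are empty. The can, jar, mug and screwdriver read within about 5 mm of their first positions. The tape, wrench and socket look unmoved in the pictures. The force on the tool was near zero once clear of the sorter.
- **Disagreement:** The two cameras differed on where the tab ended up: y≈138 from the scene camera, 130–132 from the top one. The expected position is about 136. I relied on the stop force and the scene camera for "fully open". A few low-confidence network reports were plainly wrong, such as a left paddle reported where the mug stands, and I ignored them.

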